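# Hold the sticky cash box lock open

### The job

Open the lock of the grey donation cash box for me: take its key, the one with the long black rectangular head, off the key stand, put it straight down into the lock on top of the box, rock it past the sticky discs until it is fully home, then turn it clockwise a quarter turn to the stop. The lock springs back, so finish while still gripping the key and holding it turned, so that I can pull out the coin drawer. Leave the other two keys on their hooks and everything else on the table where it is.

Things in the scene. Friction and masses are not known exactly. Their poses are not given: they have to be found in the camera images.
- key_grip (a point): cash box key, hung on the stand, the only one with a long black rectangular head; point at the head's centre. z up along the key, y across its width, x through its thickness. Head 30 mm (y) x 9 (x) x 44 tall, from 21 above to 23 below this point, narrow sides (+y, -y) flat for gripping; hole 12 x 12 mm, 3 to 15 above it. 40 g
- key_tip (a point): tip of that key's blade, 64 mm below key_grip on the centre line, same axes. Flat steel blade 13 mm wide (y), 4 thick (x), 36 long, blunt, 12 mm wide over the last 4 mm, alike both ways round (half turn about z). On top of the blade, 36 mm above this point, a shoulder 20 x 9 mm that rests on the lock when the key is home
- key_stand: fixed wooden stand, origin under the base's centre (base 110 x 262 x 16 mm), front is -x. Rail along y, front face at x=+24 mm, 124 to 146 mm high. Three level hooks, 4.4 mm thick, axis 135 mm high, at y=-75, 0, 75 mm stick out 36 mm to -x, end in a 6.8 mm ball. A key hangs on each near x=-1, width along y, any order. To take one: lift about 4 mm, draw it 30 mm out to -x
- cash_box: fixed grey steel cash box, origin under its centre: 200 mm (x) x 220 (y) x 110 tall, coin drawer in its front (-x), coin slot and flat folded handle (8 mm tall) on the rear half of the top, round lock 37 mm across on the front half
- keyway (a point): mouth of the keyway, centre of the lock's face, 35 mm in front of the box's centre, 114 mm above the table, axes of cash_box. Slot 14.4 mm along y, 5.3 along x, with a 2 mm bevel. The key goes straight down 36 mm till its shoulder rests on the face. The face turns freely with the blade, up to 50 degrees anticlockwise, 110 clockwise
- lock_inside (a point): on the lock's axis 14 mm below the face. Below the face lie two sticky discs (tops 7 and 14 mm deep) and the cylinder (top 21 mm deep), each with such a slot. The discs rest 25 to 40 degrees off, one each way, unseen: the key stops on them; rock it about its length, pressing 4 to 8 N, till it drops; a disc then follows the blade. For the cylinder the key must be straight (0) again
- lock_cylinder (a joint): cylinder angle, rad: 0 locked (slot along the box's y), grows clockwise seen from above to the stop at 1.571: open, drawer 12 mm ajar. Only a key fully home turns it. A spring turns it back (0.09 N m at 0, 0.16 at the stop; rubbing adds 0.1). The key has about 10 degrees of play and give in it: turn it a little past a quarter turn
- tube_key_mid (a point): another key: round steel ring head 26 mm across and a round 9 mm shaft; this point 12 mm below where it hangs. Stays on its hook
- small_key_mid (a point): another key: small brass key, 22 mm square head and short 7 mm blade; this point 12 mm below where it hangs. Stays on its hook
- choc_a: bystander, to be left alone: red chocolate carton, 60 x 130 x 65 mm, behind the key stand; origin under its centre
- choc_b: bystander, to be left alone: another such red carton, beside the first; origin under its centre
- tape_roll: bystander, to be left alone: roll of brown packing tape lying flat, 96 mm across, 48 mm high; origin under its centre
- stapler: bystander, to be left alone: grey stapler, 130 x 30 x 48 mm, in front of the key stand; origin under its centre
- mug: bystander, to be left alone: white mug, 92 mm high, behind the cash box; origin under its centre
- jam_jar: bystander, to be left alone: jam jar with a steel lid, 85 mm high, behind the cash box; origin under its centre
- gift_small: bystander, to be left alone: small lime gift box, 110 x 85 x 60 mm; origin under its centre

How it is judged:
By the outcome, as a careful person would: the job done as asked, in the order asked, and still so for the second after the job is handed in, while the arm keeps its last pose, push and grip.
It also fails if it takes over 69 s, if anything falls off the work surface, if the arm or the gripper's body presses on something with over 40 N, if the wrist force passes 120 N, or if a joint passes its speed limit or range.

### The arm

A 6-joint arm with a two-finger parallel gripper is mounted at the origin on the work surface. World frame = base frame: x ahead of the robot, y to its left, z up, the work surface at z = 0. Lengths are in mm, angles in rad, forces in N, time in s.
With the tool pointing down it reaches from about 275 to 1000 mm from the base axis. Payload 8.4 kg.
Tool frame: the origin (TCP) lies on the centre line of the jaws, within the pads' length; the fingertips stand r.tip_reach ahead of it and the grasp point (between the pads) lies 3 mm ahead of it (r.tip_reach is the distance from the TCP to the fingertips, in mm); z points along the fingers, y is the direction in which the jaws open and shut (so a half turn about z gives the same grasp; the last joint's range is limited). The gripper opens to 85 mm and grips with 20 to 120 N. Pads are 22 mm wide; open, the fingers measure 114 mm over their backs; the gripper's body (76 mm by 85 mm) begins 54 mm behind the grasp point. The pads swing forward as they close: fully open they stand 13 mm farther back than shut.
Start: joints at [-1.138, 0.353, 1.633, -0, 1.155, -0.002], TCP at [263.267, -566.85, 253.281] pointing down, gripper open.
Joint ranges: [-2.63, 2.63], [-0.92, 2.1], [0.06, 2.66], [-1.3, 4.44], [0, 2.69], [-3.02, 3.02]. Speed limits (rad/s): [2.22, 2.22, 2.79, 3.14, 3.14, 3.14].

### API

Orientations are given as [roll, pitch, yaw] about the fixed x, y, z axes, in that order (R = Rz(yaw) Ry(pitch) Rx(roll)).
In Python, from rig import sense, optics, r, nets gives the robot as it stands. The module is installed in compiled form; this text tells all that it offers.
- The arm moves only by the tool carry_out, never from a script. Its argument "increments" is a list that holds one entry, the list of rows, each a list of 6 numbers: the shift along the tool's x, y, z normalised to -1 to 1, where 1 is 40 cm, then the turn, a rotation vector about the tool's x, y, z normalised to -1 to 1, where 1 is 60 degrees. A call has 1 to 5 rows; each row is the pose to reach, as a shift and turn from the pose commanded when the call began, along the tool's axes at that moment; what a row does not reach only later rows make up. A row lasts 1/12 s, in which the tool goes at most 41.7 mm and 7.16 degrees, less where a joint would pass 70% of its speed; a pose out of reach is approached as far as the arm can. A call with a number of a shift or a turn outside -1 to 1 is refused whole. A call with a gripper value outside its range is refused whole. "hand" is the closure, from 0 (fully open) to 1 (shut), set as the call begins (left out, the last holds). The fingers move at their own pace and stop on an object; "squeeze" is the grip in N (left out, the last holds). Time passes only in rows, so rows that repeat a pose let the fingers close. It gives the time, the measured TCP pose, the force and the opening at its end, in the units of the state.
- sense(): the state, without advancing time (a new reading comes with each control period).
- optics.grab_frame(name): name is "scene" or "side" or "wrist"; returns a dict with "img" (400x640x3 uint8, red, green, blue), "range_z" (400x640 float32, mm along the optical axis (not along the pixel's ray), 0 where there is no reading), "fov_y" (degrees; the focal length in pixels is half the picture's height over the tangent of half this angle, whatever the lens; pixels are square), "cx", "cy" (the principal point, pixels), "R" (3x3) and "t" (3): a world point X has camera coordinates R X + t. Camera axes: x right, y down, z forward; pixel columns grow to the right and rows downward; lengths in mm; the calibration is good to about 2 mm. A picture is of the moment at which its call begins.
- r.sign_off(): hands the job in, once; it reports no verdict.
Trained networks look in the newest picture that a camera, given by its name, has taken for a name from the list of things; names that differ only in an ending like _2 or _b are one class to them, and where a whole thing is asked for, a point or a joint stands for the part that bears it (a point fixed in the world has none). Each returns a list of dicts, best first, with "confidence" (0 to 1); they miss things now and then, are a little off and sometimes report something else, mostly with a low value. They report only what shows in the picture. A call takes as long as a camera call.
- nets.trace(target, camera): "mask" (400x640 bool, what is visible of it).
- nets.tip_of(target, camera): "point" ([x, y, z] in mm, in world coordinates, good to about 4 mm: a listed point, or the origin of a listed thing).
The state is a dict: "clock": time; "qpos": joint angles; "qvel": joint speeds; "joint_efforts": joint torques, N m; "eef_pos": TCP position; "tcp_rot": TCP orientation; "contact_force": force on the tool from outside, world axes, zero at the start; "wrist_torque": the same for the moment, N m; "opening": opening from 0.0 (shut) to 1.0 (fully open).
Only numpy, scipy, OpenCV 4.12 (cv2) and the standard library are available. Lean on these libraries where they do the work, as an engineer would, in place of code of your own. Each camera call takes 0.05 s, during which the arm holds its last target.

## Working session

There is one attempt and no reset: what is moved stays moved. The work goes in short steps, Python scripts to look and compute and a tool call to move; the robot and the scene stay as the last step left them, time stands still between calls to the robot, and variables do not carry over. Pictures are saved under pics/ and viewed, and the job is handed in when it is done.

Besides the shell and the picture viewer there is one more tool, called after "Emit:" in YAML: its name, and indented under it one key for each argument. carry_out: Moves the arm, as the interface text tells. Its arguments: {"type":"object","properties":{"increments":{"type":"array","items":{"type":"array","items":{"type":"array","items":{"type":"number","minimum":-1,"maximum":1}}}},"hand":{"type":"number"},"squeeze":{"type":"number"}},"required":["increments"]}

```bash
mkdir -p pics
python3 - <<'E'
from rig import sense, optics, r, nets
import cv2,numpy as np
s=sense();print(s, r.tip_reach)
for c in ["scene","side","wrist"]:
    f=optics.grab_frame(c); cv2.imwrite(f"pics/a_{c}.png",f["img"][:,:,::-1])
    print(c,f["fov_y"],f["cx"],f["cy"],f["R"].round(3).tolist(),f["t"].round(1))
    for n in ["key_grip","key_tip","key_stand","cash_box","keyway","tube_key_mid","small_key_mid","stapler","tape_roll","choc_a","gift_small"]:
        try: print(n,[(np.round(d["point"],0).tolist(),round(d["confidence"],2)) for d in nets.tip_of(n,c)][:3])
        except Exception as e: print(n,e)
E
```

```text
{'clock': 0.0, 'qpos': array([-1.13839774e+00,  3.53602284e-01,  1.63413788e+00, -6.12116239e-06,
        1.15519608e+00, -2.39059532e-03]), 'qvel': array([ 5.97880572e-04,  7.11049605e-04, -2.53443803e-03,  2.30741550e-03,
       -8.76869456e-04,  9.84521031e-05]), 'joint_efforts': array([-3.15500140e-03, -6.05263853e+01, -3.42068660e+01, -4.42666478e-04,
        9.35332733e-03, -8.32674004e-06]), 'eef_pos': array([ 263.07939046, -566.44387213,  252.58869952]), 'tcp_rot': array([-3.14024905e+00,  2.38476965e-06,  4.34791658e-01]), 'contact_force': array([-0.33783572, -0.12716716, -0.10957586]), 'wrist_torque': array([-0.0135762 , -0.01236394,  0.00832058]), 'opening': 0.9971090687460911} 22.0
scene 43.14528305168806 318.36783555340344 203.91357556470476 [[0.871, 0.492, 0.005], [0.379, -0.666, -0.642], [-0.313, 0.561, -0.767]] [-486.5 -125.2 1690.7]
key_grip [([525.0, -166.0, 122.0], 0.47)]
key_tip [([533.0, -166.0, 55.0], 0.43)]
key_stand [([525.0, -237.0, 4.0], 0.83)]
cash_box [([514.0, 256.0, -2.0], 0.56)]
keyway [([474.0, 255.0, 115.0], 0.78)]
tube_key_mid [([524.0, -238.0, 127.0
[... 639 characters left out ...]
80.0, 257.0, 116.0], 0.8)]
tube_key_mid [([532.0, -235.0, 121.0], 0.52)]
small_key_mid [([521.0, -317.0, 126.0], 0.39)]
stapler [([427.0, -205.0, 3.0], 0.76)]
tape_roll [([526.0, -238.0, 1.0], 0.6), ([473.0, -482.0, -0.0], 0.53)]
choc_a [([644.0, -329.0, 3.0], 0.65), ([635.0, -162.0, -4.0], 0.64), ([515.0, 256.0, -1.0], 0.62)]
gift_small [([371.0, 483.0, 1.0], 0.77), ([513.0, 256.0, -2.0], 0.33)]
wrist 64.96902951553362 321.98903784490125 198.11732595391922 [[0.421, -0.907, -0.001], [-0.864, -0.402, 0.304], [-0.276, -0.127, -0.953]] [-625.1  -39.3  380. ]
key_grip []
key_tip []
key_stand []
cash_box []
keyway []
tube_key_mid []
small_key_mid []
stapler []
tape_roll []
choc_a []
gift_small []
```

View pics/a_scene.png

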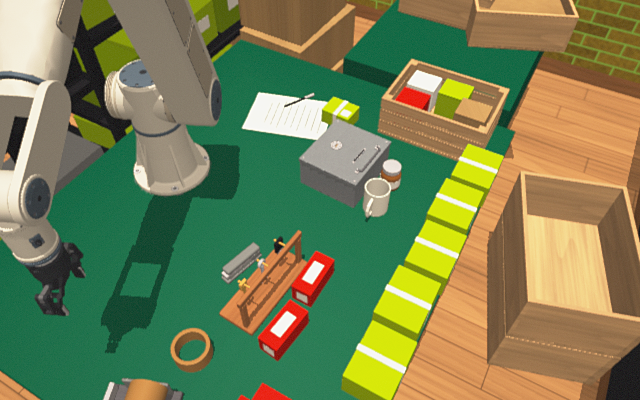

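View pics/a_side.png

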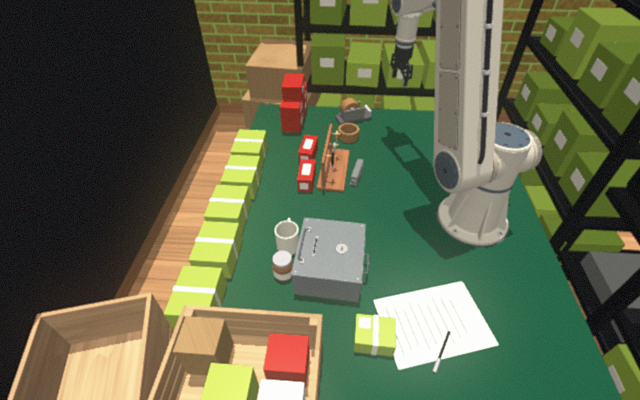

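View pics/a_wrist.png

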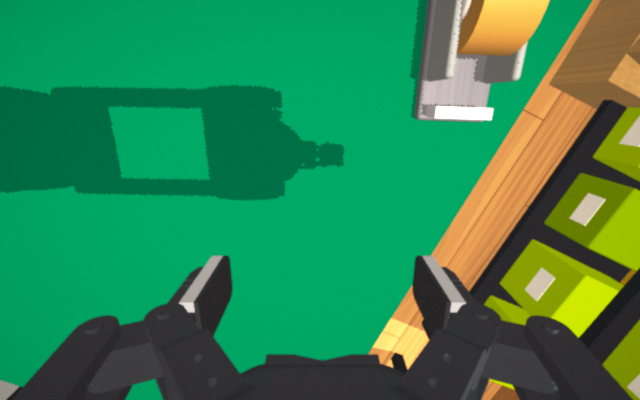

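```bash
cat > h.py <<'E'
from rig import sense, optics, r, nets
import cv2,numpy as np
def cloud(f):
    h,w=f["range_z"].shape; fl=h/2/np.tan(np.radians(f["fov_y"]/2))
    v,u=np.mgrid[:h,:w]; z=f["range_z"]
    P=np.stack([(u-f["cx"])/fl*z,(v-f["cy"])/fl*z,z],-1)
    return (P-f["t"])@f["R"], z>0
def proj(f,X):
    h=f["range_z"].shape[0]; fl=h/2/np.tan(np.radians(f["fov_y"]/2))
    c=np.asarray(X)@f["R"].T+f["t"]; return c[...,:2]/c[...,2:]*fl+[f["cx"],f["cy"]]
def rect(P,m):
    return cv2.minAreaRect(P[m][:,:2].astype(np.float32))
E
python3 - <<'E'
from h import *
for c in ["scene","side"]:
    f=optics.grab_frame(c); P,ok=cloud(f)
    x,y,z=P[...,0],P[...,1],P[...,2]
    m=ok&(abs(z-110)<4)&(abs(x-514)<140)&(abs(y-256)<150)
    print(c,"boxtop",rect(P,m),m.sum(),np.median(z[m]))
    k=ok&(z<20)&(z>11)&(abs(x-525)<80)&(abs(y+237)<160); print("base",rect(P,k),k.sum())
    k=ok&(z<152)&(z>138)&(x>530)&(x<570)&(abs(y+237)<160); print("rail",rect(P,k),k.sum(),np.median(z[k]),np.polyfit(y[k],x[k],1))
    img=f["img"][:,:,::-1]
    p=proj(f,[525,-237,100]).astype(int); q=proj(f,[478,256,110]).astype(int)
    crops=[cv2.resize(img[a[1]-50:a[1]+50,a[0]-65:a[0]+65],None,fx=4.5,fy=4.5,interpolation=2) for a in(p,q)]
    cv2.imwrite(f"pics/b_{c}.png",cv2.resize(np.vstack(crops),None,fx=.65,fy=.65))
E
```

```text
scene boxtop ((511.50506591796875, 254.62994384765625), (231.40084838867188, 207.18824768066406), 86.35818481445312) 2855 109.86299382620119
base ((512.6150512695312, -239.12940979003906), (264.2656555175781, 138.0869903564453), 87.05754089355469) 2363
rail ((545.5709228515625, -239.8307647705078), (264.3037109375, 38.070377349853516), 87.44153594970703) 527 144.8491650951009 [4.64541371e-02 5.67036167e+02]
side boxtop ((513.7523803710938, 256.2719421386719), (228.49679565429688, 204.03758239746094), 86.38175201416016) 3466 111.4737495458274
base ((527.298583984375, -237.6118927001953), (157.9965362548828, 267.5967712402344), 0.810763418674469) 680
rail ((545.9510498046875, -236.87313842773438), (263.15557861328125, 38.40983200073242), 87.71971893310547) 149 146.95942217721344 [4.34580201e-02 5.64006266e+02]
```

View pics/b_scene.png

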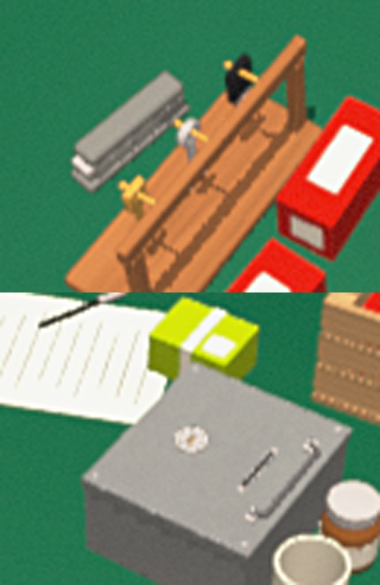

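View pics/b_side.png

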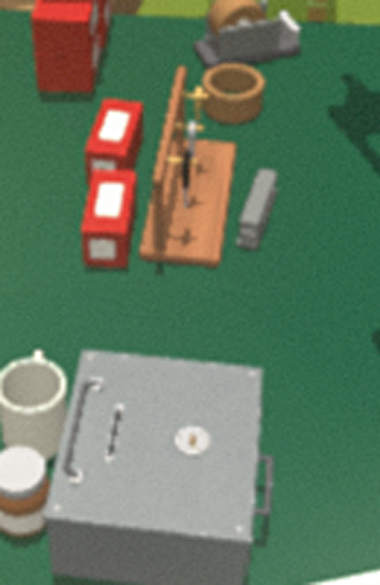

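```bash
cat >> h.py <<'E'
from scipy.spatial.transform import Rotation as Ro
def step(p0,yaw0,p1,yaw1,R0=None):
    """increment from pose0 to pose1 (tool down)"""
    A=Ro.from_euler('xyz',[np.pi,0,yaw0]) if R0 is None else R0
    B=Ro.from_euler('xyz',[np.pi,0,yaw1])
    d=A.inv().apply(np.subtract(p1,p0))/400
    w=(A.inv()*B).as_rotvec()/np.radians(60)
    return np.r_[d,w].round(4).tolist()
def cur():
    s=sense(); return s["eef_pos"],Ro.from_euler('xyz',s["tcp_rot"]),s
E
python3 - <<'E'
from h import *
a=np.array([263.3,-566.8,253.3]);b=np.array([526,-164,275.]);y0=.4348;y1=np.pi-.045
n=5;pr=None
for i in range(n):
    print(step(a+(b-a)*i/n,y0+(y1-y0)*i/n,a+(b-a)*(i+1)/n,y0+(y1-y0)*(i+1)/n))
E
```

```text
[0.204, -0.1273, -0.0108, -0.0, 0.0, -0.5084]
[0.2404, -0.0062, -0.0109, 0.0, 0.0, -0.5084]
[0.2102, 0.1167, -0.0108, -0.0, 0.0, -0.5084]
[0.1219, 0.2072, -0.0109, 0.0, 0.0, -0.5084]
[-0.0001, 0.2404, -0.0108, 0.0, 0.0, -0.5084]
```

Emit:
carry_out:
  increments:
    - [[0.041,-0.025,-0.002,0,0,-0.102],[0.082,-0.051,-0.004,0,0,-0.204],[0.122,-0.076,-0.006,0,0,-0.306],[0.163,-0.102,-0.008,0,0,-0.408],[0.204,-0.127,-0.011,0,0,-0.51]]
  hand: 0.3

```text
clock: 2.32
eef_pos: [316.2, -485.6, 257.7]
tcp_rot: [-3.141, -0.0, 0.974]
contact_force: [-0.6, 0.4, -1.0]
opening: 0.698
```

Emit:
carry_out:
  increments:
    - [[0.048,-0.001,-0.002,0,0,-0.102],[0.096,-0.002,-0.004,0,0,-0.204],[0.144,-0.004,-0.006,0,0,-0.306],[0.192,-0.005,-0.008,0,0,-0.408],[0.24,-0.006,-0.011,0,0,-0.51]]

```text
clock: 2.73
eef_pos: [368.7, -405.1, 262.2]
tcp_rot: [3.141, 0.0, 1.508]
contact_force: [-0.7, 0.7, -0.9]
opening: 0.706
```

Emit:
carry_out:
  increments:
    - [[0.042,0.023,-0.002,0,0,-0.102],[0.084,0.047,-0.004,0,0,-0.204],[0.126,0.07,-0.006,0,0,-0.306],[0.168,0.093,-0.008,0,0,-0.408],[0.21,0.117,-0.011,0,0,-0.51]]

```text
clock: 3.15
eef_pos: [421.0, -324.4, 266.6]
tcp_rot: [3.142, 0.0, 2.042]
contact_force: [-1.0, 0.3, 0.0]
opening: 0.696
```

Emit:
carry_out:
  increments:
    - [[0.024,0.041,-0.002,0,0,-0.102],[0.049,0.083,-0.004,0,0,-0.204],[0.073,0.124,-0.006,0,0,-0.306],[0.098,0.166,-0.008,0,0,-0.408],[0.122,0.207,-0.011,0,0,-0.51]]

```text
clock: 3.57
eef_pos: [473.1, -243.6, 271.0]
tcp_rot: [3.142, 0.0, 2.576]
contact_force: [0.3, -0.7, 0.3]
opening: 0.699
```

Emit:
carry_out:
  increments:
    - [[0,0.06,-0.002,0,0,-0.125],[0,0.12,-0.004,0,0,-0.25],[0,0.18,-0.006,0,0,-0.375],[0,0.24,-0.011,0,0,-0.5],[0,0.24,-0.011,0,0,-0.505]]

```text
clock: 3.98
eef_pos: [526.5, -160.8, 275.7]
tcp_rot: [3.141, 0.002, 3.109]
contact_force: [0.2, 0.2, 0.5]
opening: 0.696
```

Run:
```python
from h import *
s=sense();print(s["eef_pos"],s["tcp_rot"],s["qpos"],s["opening"],s["clock"])
f=optics.grab_frame("wrist"); cv2.imwrite("pics/c.png",f["img"][:,:,::-1])
for n in ["key_grip","key_tip","key_stand","tube_key_mid"]:
    print(n,[(np.round(d["point"],1).tolist(),round(d["confidence"],2)) for d in nets.tip_of(n,"wrist")][:3])
P,ok=cloud(f)
np.savez("c.npz",P=P,img=f["img"])
```

```text
[ 526.54717516 -160.84841363  275.7262366 ] [3.14058341e+00 1.66340027e-03 3.10926461e+00] [-3.00022284e-01  2.15059725e-01  1.77016838e+00  1.54490045e-03
  1.15502778e+00 -1.83911444e+00] 0.6963744455018579 3.9833
key_grip []
key_tip [([531.0, -163.8, 60.7], 0.65)]
key_stand [([525.1, -235.9, -2.4], 0.93)]
tube_key_mid [([525.4, -240.0, 124.6], 0.79)]
```

View pics/c.png

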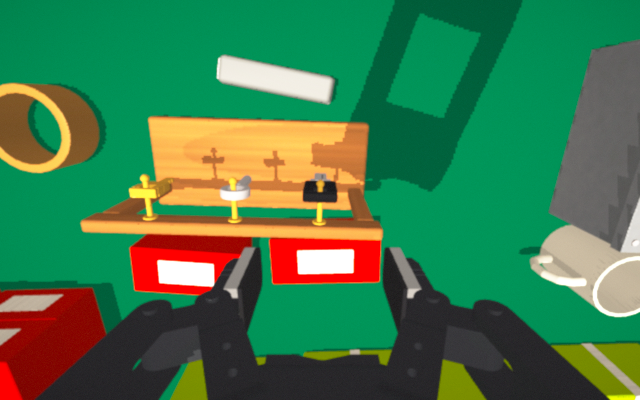

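Run:
```python
from h import *
d=np.load("c.npz");P=d["P"];img=d["img"].astype(int)
v,u=np.mgrid[:400,:640]
m=(img.sum(-1)<130)&(abs(u-320)<25)&(abs(v-190)<16)
q=P[m];print(m.sum(),np.percentile(q[:,2],[2,25,50,75,98]))
t=m&(abs(P[...,2]-np.percentile(q[:,2],90))<6)&(P[...,2]>138)
q=P[t];print(t.sum(),q.mean(0),rect(P,t),q.min(0),q.max(0))
# head top and rail
x,y,z=P[...,0],P[...,1],P[...,2]
k=(z>141)&(z<152)&(x>540)&(x<565)&(abs(y+237)<140);print(rect(P,k),np.median(z[k]))
# hooks
k=(z>131)&(z<143)&(x<540)&(x>480)&(img[...,0]>150)&(img[...,2]<120)&(abs(y+237)<100)
for c in(-313,-238,-163):
    kk=k&(abs(y-c)<4);q=P[kk];print(kk.sum(),q.mean(0),q[:,0].min(),np.polyfit(q[:,0],q[:,1],1))
```

```text
407 [106.8959008  122.41706895 136.52849277 142.63079356 144.00604099]
188 [ 528.14338248 -163.6962501   142.50965432] ((528.5889892578125, -162.84031677246094), (26.45955467224121, 6.606749057769775), 86.80320739746094) [ 524.65019762 -176.02672139  138.76824077] [ 532.36934507 -149.6962061   144.49845362]
((555.684326171875, -239.6856689453125), (261.3193664550781, 13.279180526733398), 86.66060638427734) 145.4208135787462
262 [ 521.73458869 -312.53268669  138.23783344] 506.6580437031489 [-5.77169748e-02 -2.82419745e+02]
122 [ 523.65719131 -237.46111455  136.69700429] 511.3564386221923 [-7.55355337e-02 -1.97906389e+02]
93 [ 525.19162115 -162.76649561  137.28989292] 516.0517619769381 [-6.10743436e-02 -1.30690762e+02]
```

Run:
```python
from h import *
p,R,s=cur(); y=np.pi-.056
print(step(p,0,[528.4,-162.9,190],y,R), step(p,0,[528.4,-162.9,123.5],y,R))
```

```text
[-0.0105, 0.0033, 0.213, -0.0001, -0.0003, 0.0118] [-0.0105, 0.0033, 0.3793, -0.0001, -0.0003, 0.0118]
```

Emit:
carry_out:
  increments:
    - [[-0.005,0.003,0.06,0,0,0.012],[-0.01,0.003,0.12,0,0,0.012],[-0.01,0.003,0.18,0,0,0.012],[-0.01,0.003,0.213,0,0,0.012],[-0.01,0.003,0.213,0,0,0.012]]

```text
clock: 4.65
eef_pos: [526.3, -162.8, 187.1]
tcp_rot: [3.14, -0.005, 3.085]
contact_force: [-0.5, 0.1, -0.6]
opening: 0.702
```

Run:
```python
from h import *
f=optics.grab_frame("wrist"); cv2.imwrite("pics/d.png",f["img"][:,:,::-1])
p,R,s=cur(); y=np.pi-.056;print(p,s["tcp_rot"])
P,ok=cloud(f); img=f["img"].astype(int)
b=(img.sum(-1)<130)&(abs(P[...,2]-142)<4)&(abs(P[...,0]-528)<15)&(abs(P[...,1]+163)<24)
print(b.sum(),rect(P,b),np.median(P[b],0),P[b].min(0),P[b].max(0))
print(step(p,0,[528.4,-162.9,123.5],y,R),proj(f,[528.4,-162.9,143]))
```

```text
[ 527.31670478 -163.00516946  188.878499  ] [ 3.14090967e+00 -2.98080323e-03  3.08543268e+00]
613 ((528.9132690429688, -162.77850341796875), (29.149757385253906, 8.526867866516113), 86.49600982666016) [ 528.08709726 -164.03500343  142.66922001] [ 524.09426926 -177.42441616  138.05789308] [ 533.87819663 -148.40713919  144.5530672 ]
[-0.0032, 0.0003, 0.1634, 0.0007, -0.0028, -0.0002] [321.88488316 243.17101293]
```

View pics/d.png

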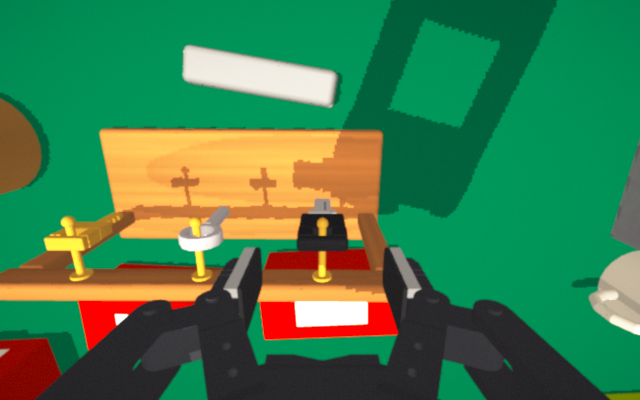

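Emit:
carry_out:
  increments:
    - [[-0.002,0,0.05,0,0,-0.001],[-0.002,0,0.1,0,0,-0.001],[-0.002,0,0.14,0,0,-0.001],[-0.002,0,0.163,0,0,-0.001],[-0.002,0,0.163,0,0,-0.001]]

```text
clock: 5.12
eef_pos: [528.8, -162.9, 124.2]
tcp_rot: [3.141, -0.002, 3.087]
contact_force: [-0.3, 0.1, -0.5]
opening: 0.704
```

Run:
```python
from h import *
f=optics.grab_frame("wrist"); cv2.imwrite("pics/e.png",f["img"][:,:,::-1])
p,R,s=cur(); print(p,s["tcp_rot"],s["contact_force"])
print(step(p,0,[528.6,-162.9,123.5],np.pi-.058,R))
```

```text
[ 529.36546475 -162.98803018  125.18435577] [ 3.14151122e+00 -3.56245123e-04  3.08765864e+00] [ 0.170747   -0.3994001   1.18632282]
[0.0019, 0.0001, 0.0042, 0.0001, -0.0003, 0.0039]
```

View pics/e.png

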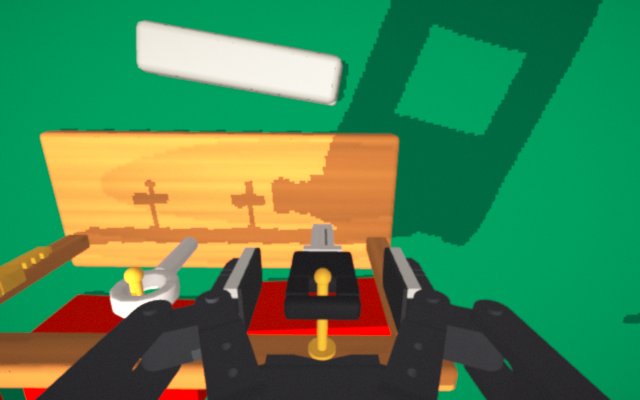

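Emit:
carry_out:
  increments:
    - [[0.001,0,0.004,0,0,0.003],[0.001,0,0.004,0,0,0.003],[0.001,0,0.004,0,0,0.003],[0.001,0,0.004,0,0,0.003],[0.001,0,0.004,0,0,0.003]]
  hand: 1
  squeeze: 110

```text
clock: 5.58
eef_pos: [529.6, -163.0, 124.4]
tcp_rot: [-3.141, 0.002, 3.085]
contact_force: [-1.1, -1.3, 6.8]
opening: 0.331
```

Run:
```python
from h import *
p,R,s=cur(); print(p,s["tcp_rot"],s["contact_force"],s["wrist_torque"],s["opening"]*85)
f=optics.grab_frame("wrist"); cv2.imwrite("pics/f.png",f["img"][:,:,::-1])
```

```text
[ 529.63485425 -162.95097866  124.4111012 ] [-3.14097720e+00  1.73968588e-03  3.08537952e+00] [-1.05721803 -1.3007072   6.78887831] [-0.02372777  0.16029604 -0.01029947] 28.098733456117355
```

View pics/f.png

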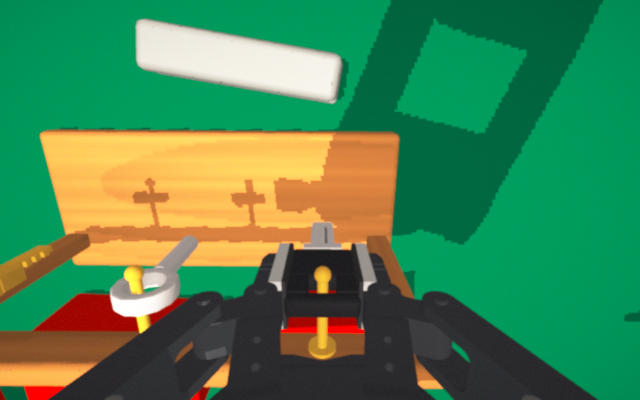

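Emit:
carry_out:
  increments:
    - [[0,0,-0.005,0,0,0],[0,0,-0.01,0,0,0],[0,0,-0.01,0,0,0],[0,0,-0.01,0,0,0]]

```text
clock: 5.97
eef_pos: [529.0, -162.6, 127.4]
tcp_rot: [-3.142, 0.0, 3.085]
contact_force: [-0.1, -0.8, -1.3]
opening: 0.335
```

Emit:
carry_out:
  increments:
    - [[0.02,0,0,0,0,0],[0.045,0,0,0,0,0],[0.07,0,0,0,0,0],[0.1,0,0,0,0,0],[0.12,0,0,0,0,0]]

```text
clock: 6.38
eef_pos: [478.7, -159.7, 127.0]
tcp_rot: [3.141, -0.001, 3.085]
contact_force: [-0.3, 0.0, -0.7]
opening: 0.336
```

Run:
```python
from h import *
p,R,s=cur(); print(p,s["tcp_rot"],s["contact_force"],s["opening"]*85)
f=optics.grab_frame("wrist"); cv2.imwrite("pics/g.png",f["img"][:,:,::-1])
f=optics.grab_frame("side"); 
q=proj(f,[478,256,114]).astype(int)
print(p)
```

```text
[ 478.74253446 -159.65142699  127.02809575] [ 3.14125343e+00 -1.45037507e-03  3.08507599e+00] [-0.30687274  0.02670128 -0.70832763] 28.55903817323044
[ 478.74253446 -159.65142699  127.02809575]
```

View pics/g.png

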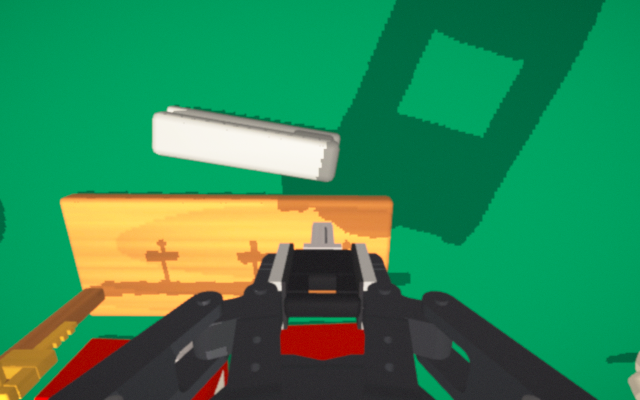

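Emit:
carry_out:
  increments:
    - [[0,0,-0.04,0,0,0],[0,0,-0.1,0,0,0],[0,0,-0.17,0,0,0],[0,0.03,-0.25,0,0,0],[0.005,0.08,-0.3,0,0,0]]

```text
clock: 6.9
eef_pos: [482.3, -129.0, 250.4]
tcp_rot: [-3.14, 0.004, 3.084]
contact_force: [1.4, 0.3, -0.0]
opening: 0.329
```

Emit:
carry_out:
  increments:
    - [[0.005,0.06,0,0,0,0],[0.01,0.13,0,0,0,0],[0.015,0.2,0,0,0,0],[0.018,0.27,0,0,0,0],[0.02,0.34,0,0,0,0]]

```text
clock: 7.32
eef_pos: [480.5, 9.6, 247.6]
tcp_rot: [3.141, 0.001, 3.085]
contact_force: [0.1, -0.1, 0.3]
opening: 0.334
```

Emit:
carry_out:
  increments:
    - [[0.005,0.07,0,0,0,0],[0.01,0.14,0,0,0,0],[0.015,0.21,0,0,0,0],[0.018,0.28,0,0,0,0],[0.02,0.34,0,0,0,0]]

```text
clock: 7.73
eef_pos: [480.2, 146.4, 247.6]
tcp_rot: [3.141, 0.001, 3.086]
contact_force: [-0.2, 0.9, -0.3]
opening: 0.333
```

Emit:
carry_out:
  increments:
    - [[0.005,0.06,0,0,0,0],[0.01,0.12,0,0,0,0],[0.015,0.18,0,0,0,0],[0.018,0.24,0,0,0,0],[0.018,0.28,0,0,0,0]]

```text
clock: 8.15
eef_pos: [479.4, 259.0, 247.5]
tcp_rot: [3.141, 0.001, 3.086]
contact_force: [-0.4, 0.2, -0.7]
opening: 0.335
```

Emit:
carry_out:
  increments:
    - [[0,0,0,0,0,0],[0,0,0,0,0,0],[0,0,0,0,0,0]]

```text
clock: 8.4
eef_pos: [479.2, 256.2, 247.2]
tcp_rot: [-3.141, -0.0, 3.085]
contact_force: [0.3, 0.6, -0.3]
opening: 0.333
```

Run:
```python
from h import *
p,R,s=cur(); print(p,s["tcp_rot"],s["contact_force"],s["wrist_torque"],s["opening"]*85,s["qpos"])
f=optics.grab_frame("wrist"); cv2.imwrite("pics/i.png",f["img"][:,:,::-1])
for n in ["keyway","key_tip","key_grip","cash_box"]:
    print(n,[(np.round(d["point"],1).tolist(),round(d["confidence"],2)) for d in nets.tip_of(n,"wrist")][:3])
P,ok=cloud(f);np.savez("i.npz",P=P,img=f["img"],**{k:f[k] for k in("R","t","fov_y","cx","cy","range_z")})
```

```text
[479.19084417 256.17453893 247.16464128] [-3.14108246e+00 -2.32600243e-04  3.08542935e+00] [ 0.31147979  0.59978529 -0.33724985] [-0.03515122  0.02463526  0.01674306] 28.273704721717866 [ 4.88367420e-01  2.33090533e-01  1.81461186e+00 -3.55502626e-04
  1.09435354e+00 -1.02610255e+00]
keyway [([479.3, 258.9, 113.1], 0.74), ([478.3, 256.3, 181.3], 0.32)]
key_tip [([481.2, 256.3, 182.6], 0.95)]
key_grip [([477.6, 258.2, 243.3], 0.95)]
cash_box [([511.2, 255.1, -0.3], 0.77)]
```

View pics/i.png

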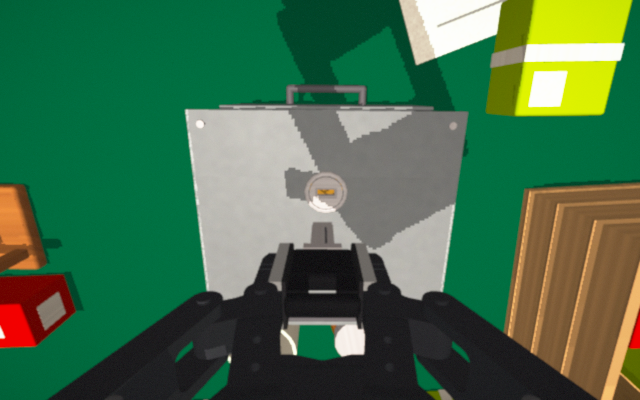

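Run:
```python
from h import *
f=dict(np.load("i.npz"));P=f["P"];img=f["img"]
cv2.imwrite("pics/i2.png",cv2.resize(img[165:265,270:380,::-1],None,fx=6,fy=6,interpolation=cv2.INTER_CUBIC))
x,y,z=P[...,0],P[...,1],P[...,2]
k=(abs(z-110)<3)&(abs(x-500)<130)&(abs(y-256)<130);print("top",rect(P,k),np.median(z[k]))
L=(abs(z-114.)<1.5)&(np.hypot(x-479,y-258)<25);print(L.sum(),np.median(z[L]),P[L].min(0),P[L].max(0))
hsv=cv2.cvtColor(img,cv2.COLOR_RGB2HSV)
v,u=np.mgrid[:400,:640]
m=(hsv[...,1]>80)&(abs(u-325)<16)&(abs(v-192)<10)
print("slot px",m.sum(),u[m].mean(),v[m].mean(),cv2.minAreaRect(np.c_[u[m],v[m]].astype(np.float32)),np.median(z[m]))
# edges of box front (row) 
fl=200/np.tan(np.radians(f["fov_y"]/2))
def ray(u,v,zp):
    d=np.array([(u-f["cx"])/fl,(v-f["cy"])/fl,1])@f["R"]; C=-f["R"].T@f["t"]; return C+d*(zp-C[2])/d[2]
print("slot world",ray(u[m].mean(),v[m].mean(),113),)
print("screws",ray(200,124.5,110),ray(453,126,110))
B=(z>178)&(z<225)&(abs(x-480)<14)&(abs(y-256)<12)&(img.sum(-1)>200);q=P[B];print("blade",B.sum(),q.min(0),q.max(0),q.mean(0),np.polyfit(q[:,2],q[:,0],1),np.polyfit(q[:,2],q[:,1],1))
print(ray(325,192,113),"tip px for ideal",proj(f,[479.2,256.2,183]))
```

```text
top ((513.7166748046875, 256.543212890625), (224.8809051513672, 204.8908233642578), 86.38748168945312) 109.90006458181762
1118 113.73780745112848 [460.23316308 240.92483246 112.50119537] [495.84442528 276.62434322 115.467604  ]
slot px 96 325.3958333333333 191.61458333333334 ((325.5, 191.5), (5.0, 17.0), 90.0) 105.8273818762591
slot world [477.3501157  259.16620179 113.        ]
screws [416.66199663 161.84363421 110.        ] [429.17308861 364.21414777 110.        ]
blade 700 [473.8553856  244.21068299 179.01958743] [478.56936403 266.15487162 223.3773655 ] [476.70461704 255.9226751  204.96682084] [-6.7310468e-02  4.9050103e+02] [2.16756358e-03 2.55478396e+02]
[477.6706341  258.81423509 113.        ] tip px for ideal [322.03509741 225.96866641]
```

View pics/i2.png

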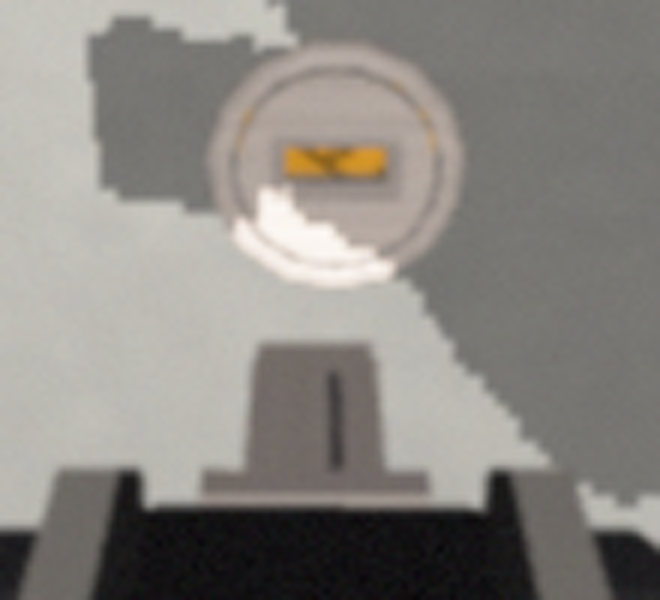

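Run:
```python
from h import *
f=dict(np.load("i.npz"));P=f["P"];img=f["img"]
fl=200/np.tan(np.radians(f["fov_y"]/2))
def ray(u,v,ax,val):
    d=np.array([(u-f["cx"])/fl,(v-f["cy"])/fl,1])@f["R"]; C=-f["R"].T@f["t"]; return C+d*(val-C[ax])/d[ax]
print("lock",ray(326,192.8,2,114))
for v in range(218,250):
    q=P[v,316:331]; print(v,np.median(q,0).round(1),img[v,323])
for u,v in [(313,222.3),(332.5,222.3),(311,242.5),(333.8,242.5)]: print(u,v,ray(u,v,2,181.))
```

```text
lock [478.12256203 259.6248615  114.        ]
218 [502.2 255.8 110. ] [190 188 182]
219 [503.2 255.7 110.1] [192 189 182]
220 [504.  255.7 109.9] [189 187 180]
221 [505.  255.6 109.8] [176 173 167]
222 [477.6 256.9 180.2] [144 137 131]
223 [477.5 256.9 182.2] [119 112 107]
224 [477.4 256.9 184.4] [115 109 103]
225 [477.4 256.9 185.9] [115 107 102]
226 [477.5 256.9 187.2] [116 107 104]
227 [477.6 256.9 188.8] [113 108 102]
228 [477.4 256.9 190.2] [114 107 103]
229 [477.5 256.9 192. ] [113 105 103]
230 [477.5 256.9 193.2] [111 105 100]
231 [477.5 256.9 194.8] [113 105 102]
232 [477.5 256.9 196.2] [115 107 103]
233 [477.5 257.5 197.6] [111 106 100]
234 [477.4 256.9 199.4] [113 107 103]
235 [477.6 256.9 200.3] [114 107 103]
236 [477.4 256.8 202.3] [114 107 102]
237 [477.3 256.8 203.8] [115 108 103]
238 [477.4 256.8 204.7] [115 108 103]
239 [477.5 256.8 206. ] [113 106 101]
240 [477.6 257.4 207.1] [115 107 104]
241 [477.5 256.8 208.7] [114 106 104]
242 [477.6 256.8 209.6] [114 106 103]
243 [477.5 256.8 211.2] [113 106 101]
244 [475.1 256.9 217.5] [113 106 102]
245 [475.1 256.9 218.5] [114 106 103]
246 [475.1 256.9 219.7] [117 109 105]
247 [475.  256.9 220.9] [140 131 126]
248 [475.4 256.9 221.3] [145 138 132]
249 [475.9 256.9 221.6] [85 81 77]
313 222.3 [477.18566768 250.53023551 181.        ]
332.5 222.3 [477.8830336  262.97242982 181.        ]
311 242.5 [491.27076331 248.31045523 181.        ]
333.8 242.5 [492.10377874 263.17038812 181.        ]
```

Run:
```python
from h import *
p,R,s=cur(); print(p)
print(step(p,0,[478.1,259.0,187],3.079,R))
```

```text
[479.41415344 256.04582377 247.3672892 ]
[0.0037, 0.0072, 0.1509, -0.0001, 0.0001, 0.005]
```

Emit:
carry_out:
  increments:
    - [[0.004,0.007,0.03,0,0,0.005],[0.004,0.007,0.07,0,0,0.005],[0.004,0.007,0.11,0,0,0.005],[0.004,0.007,0.14,0,0,0.005],[0.004,0.007,0.15,0,0,0.005]]

```text
clock: 9.07
eef_pos: [477.0, 258.7, 185.6]
tcp_rot: [-3.14, -0.002, 3.079]
contact_force: [-0.8, -0.6, -0.6]
opening: 0.336
```

Emit:
carry_out:
  increments:
    - [[0,0,0,0,0,0],[0,0,0,0,0,0],[0,0,0,0,0,0]]

```text
clock: 9.32
eef_pos: [478.4, 259.8, 188.2]
tcp_rot: [3.141, 0.001, 3.08]
contact_force: [0.4, -0.1, -0.8]
opening: 0.333
```

Run:
```python
from h import *
p,R,s=cur(); print(p,s["tcp_rot"])
f=optics.grab_frame("wrist")
P,ok=cloud(f);np.savez("j.npz",P=P,**f)
img=f["img"]
cv2.imwrite("pics/j2.png",cv2.resize(img[165:275,260:390,::-1],None,fx=6,fy=5.4545,interpolation=cv2.INTER_CUBIC))
for v in range(220,252,2):
    print(v,np.median(P[v,316:331],0).round(1))
```

```text
[478.42647265 259.82209896 188.18905998] [3.14084993e+00 1.15942886e-03 3.07977329e+00]
220 [482.4 260.3 104. ]
222 [477.  260.6 120.9]
224 [476.9 260.6 124.7]
226 [476.8 260.6 128.2]
228 [476.7 260.6 131.4]
230 [476.8 260.6 134.3]
232 [476.7 260.6 137.4]
234 [476.7 260.6 140.2]
236 [476.7 260.5 143.2]
238 [476.8 260.5 145.6]
240 [476.9 260.5 148.2]
242 [476.6 260.5 150.9]
244 [474.4 260.6 158.4]
246 [474.1 260.6 161.1]
248 [474.6 260.6 162.4]
250 [474.5 260.6 165.4]
```

View pics/j2.png

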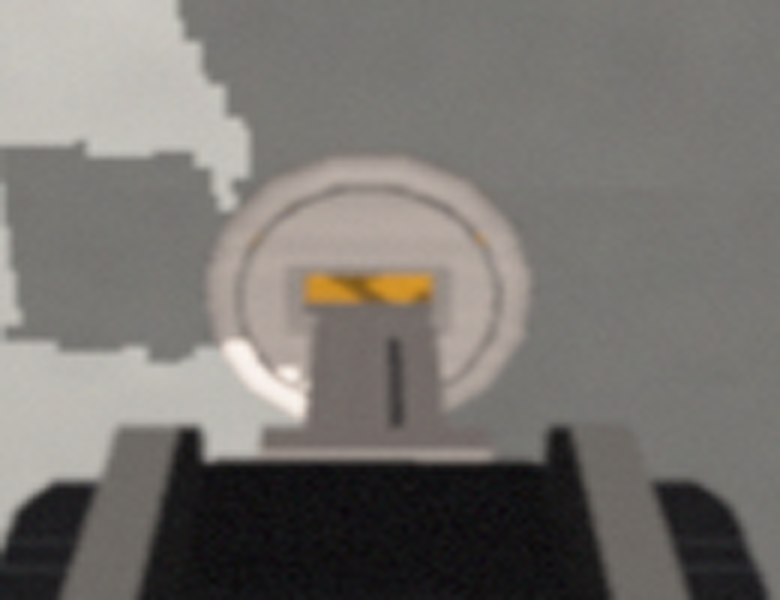

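Run:
```python
from h import *
f=dict(np.load("j.npz"));P=f["P"]
fl=200/np.tan(np.radians(f["fov_y"]/2))
def ray(u,v,ax,val):
    d=np.array([(u-f["cx"])/fl,(v-f["cy"])/fl,1])@f["R"]; C=-f["R"].T@f["t"]; return C+d*(val-C[ax])/d[ax]
U=lambda a:a/6+260-.42
V=lambda b:b/5.4545+165-.41
print("ring top",ray(U(368),V(187),2,114),"ringL",ray(U(240),V(285),2,114),"ringR",ray(U(497),V(285),2,114))
print("bevel top",ray(U(367),V(268),2,114),"brass top",ray(U(367),V(275),2,112),"L",ray(U(285),V(290),2,114),ray(U(450),V(290),2,114))
print("outer top",ray(U(368),V(155),2,114),ray(U(208),V(285),2,113),ray(U(530),V(285),2,113))
z=P[...,2]
L=(abs(z-114)<1.2)&(np.hypot(P[...,0]-478,P[...,1]-259)<24);print(np.median(z[L]),P[L].min(0),P[L].max(0))
for v in(305,306,310):print("tip",[ray(U(a),V(v),2,120.) for a in(310,440)])
p,R,s=cur(); print(p,s["tcp_rot"])
```

```text
ring top [463.66419587 260.10022557 114.        ] ringL [475.2731556  245.20835181 114.        ] ringR [477.03539707 273.53840047 114.        ]
bevel top [473.94458274 259.34498107 114.        ] brass top [475.60752992 259.23550544 112.        ] L [476.23066629 250.11860206 114.        ] [477.36322433 268.32446005 114.        ]
outer top [459.68546567 260.34983042 114.        ] [475.43436891 241.56479882 113.        ] [477.65366868 277.24258285 113.        ]
113.75698429838144 [460.07460108 241.01311118 112.80246058] [493.72204106 276.7227022  115.19704939]
tip [array([475.97176047, 253.09573745, 120.        ]), array([476.83922551, 267.03721019, 120.        ])]
tip [array([476.09845673, 253.08659519, 120.        ]), array([476.96610017, 267.03073322, 120.        ])]
tip [array([476.60572671, 253.04999117, 120.        ]), array([477.47408447, 267.00480057, 120.        ])]
[478.41488017 259.8501463  188.19661845] [3.14080852e+00 1.23836247e-03 3.07982190e+00]
```

Run:
```python
from h import *
p,R,s=cur(); print(p)
print(step(p,0,[478.0,259.1,177],3.079,R))
```

```text
[478.41488017 259.8501463  188.19661845]
[0.001, -0.002, 0.028, 0.0007, 0.0012, 0.0008]
```

Emit:
carry_out:
  increments:
    - [[0.001,-0.002,0.005,0.001,0.001,0.001],[0.001,-0.002,0.01,0.001,0.001,0.001],[0.001,-0.002,0.016,0.001,0.001,0.001],[0.001,-0.002,0.022,0.001,0.001,0.001],[0.001,-0.002,0.026,0.001,0.001,0.001]]

```text
clock: 9.78
eef_pos: [477.4, 258.9, 176.6]
tcp_rot: [-3.141, -0.001, 3.079]
contact_force: [-0.2, -0.0, -0.5]
opening: 0.33
```

Emit:
carry_out:
  increments:
    - [[0,0,0,0,0,0],[0,0,0,0,0,0],[0,0,0,0,0,0]]

```text
clock: 10.03
eef_pos: [477.4, 258.9, 176.9]
tcp_rot: [-3.141, -0.001, 3.079]
contact_force: [-1.0, -0.6, -0.4]
opening: 0.329
```

Run:
```python
from h import *
p,R,s=cur(); print(p,s["tcp_rot"],s["contact_force"],s["wrist_torque"])
f=optics.grab_frame("wrist")
img=f["img"]
cv2.imwrite("pics/k2.png",cv2.resize(img[165:275,260:390,::-1],None,fx=6,fy=5.4545,interpolation=cv2.INTER_CUBIC))
```

```text
[477.44259213 258.92250888 176.88439007] [-3.14052799e+00 -1.09022473e-03  3.07898713e+00] [-1.01816298 -0.59471194 -0.36014899] [-0.0127672  -0.08588342 -0.00395376]
```

View pics/k2.png

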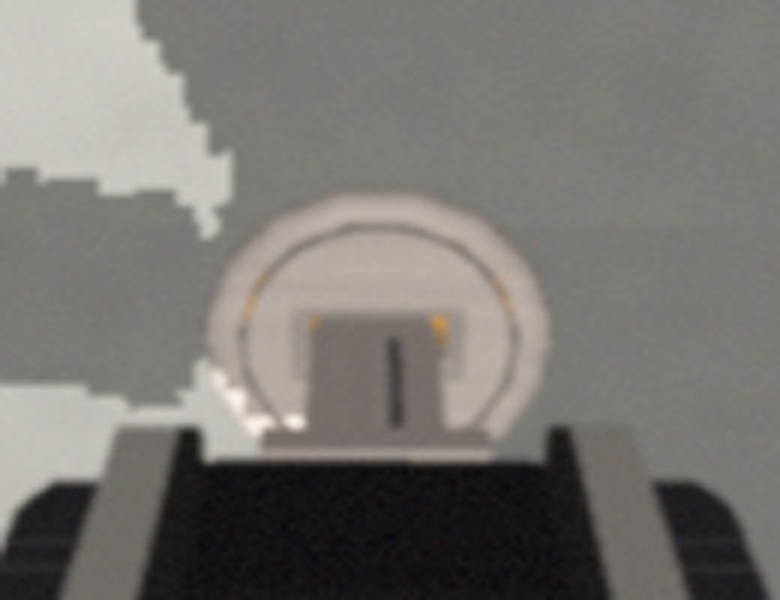

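Emit:
carry_out:
  increments:
    - [[-0.001,0,0.003,0,0,0],[-0.001,0,0.006,0,0,0],[-0.001,0,0.008,0,0,0],[-0.001,0,0.01,0,0,0],[-0.001,0,0.01,0,0,0]]

```text
clock: 10.5
eef_pos: [478.1, 259.0, 173.3]
tcp_rot: [-3.141, -0.001, 3.079]
contact_force: [-0.8, 0.9, 4.3]
opening: 0.335
```

Emit:
carry_out:
  increments:
    - [[0,0,0.001,0,0,0.06],[0,0,0.001,0,0,0.12],[0,0,0.001,0,0,0.18],[0,0,0.001,0,0,0.24],[0,0,0.001,0,0,0.3]]

```text
clock: 10.92
eef_pos: [478.1, 259.1, 173.0]
tcp_rot: [-3.141, -0.0, 2.762]
contact_force: [0.1, 0.5, 4.8]
opening: 0.331
```

Emit:
carry_out:
  increments:
    - [[0,0,0.0005,0,0,0.04],[0,0,0.0005,0,0,0.08],[0,0,0.0005,0,0,0.12],[0,0,0.0005,0,0,0.16],[0,0,0.0005,0,0,0.2]]

```text
clock: 11.33
eef_pos: [477.9, 258.9, 172.3]
tcp_rot: [-3.14, -0.0, 2.553]
contact_force: [0.3, -0.4, 0.7]
opening: 0.336
```

Emit:
carry_out:
  increments:
    - [[0,0,0.002,0,0,0],[0,0,0.004,0,0,0],[0,0,0.006,0,0,0]]

```text
clock: 11.58
eef_pos: [477.8, 258.9, 169.7]
tcp_rot: [-3.14, -0.0, 2.557]
contact_force: [1.3, -0.8, -0.7]
opening: 0.333
```

Emit:
carry_out:
  increments:
    - [[0,0,0.003,0,0,0],[0,0,0.006,0,0,0],[0,0,0.008,0,0,0],[0,0,0.01,0,0,0],[0,0,0.01,0,0,0]]

```text
clock: 12.0
eef_pos: [478.1, 259.0, 166.3]
tcp_rot: [-3.141, -0.0, 2.556]
contact_force: [-0.2, -0.7, 4.5]
opening: 0.332
```

Emit:
carry_out:
  increments:
    - [[0,0,0,0,0,-0.09],[0,0,0,0,0,-0.18],[0,0,0,0,0,-0.27],[0,0,0,0,0,-0.36],[0,0,0,0,0,-0.42]]

```text
clock: 12.42
eef_pos: [478.1, 259.2, 166.3]
tcp_rot: [-3.141, -0.0, 3.0]
contact_force: [-0.3, 0.7, 3.5]
opening: 0.335
```

Emit:
carry_out:
  increments:
    - [[0,0,0,0,0,-0.09],[0,0,0,0,0,-0.18],[0,0,0,0,0,-0.27],[0,0,0,0,0,-0.36],[0,0,0,0,0,-0.42]]

```text
clock: 12.83
eef_pos: [478.1, 259.2, 166.1]
tcp_rot: [-3.141, -0.001, -2.843]
contact_force: [0.5, 1.4, 2.4]
opening: 0.331
```

Emit:
carry_out:
  increments:
    - [[0,0,0.0005,0,0,-0.04],[0,0,0.0005,0,0,-0.08],[0,0,0.0005,0,0,-0.12],[0,0,0.0005,0,0,-0.16],[0,0,0.0005,0,0,-0.2]]

```text
clock: 13.25
eef_pos: [478.0, 259.2, 165.8]
tcp_rot: [-3.142, -0.001, -2.637]
contact_force: [1.2, 0.9, 0.7]
opening: 0.336
```

Emit:
carry_out:
  increments:
    - [[0,0,0.001,0,0,0],[0,0,0.003,0,0,0],[0,0,0.005,0,0,0]]

```text
clock: 13.5
eef_pos: [478.1, 259.0, 163.7]
tcp_rot: [-3.141, -0.001, -2.64]
contact_force: [0.7, 0.6, 0.7]
opening: 0.331
```

Emit:
carry_out:
  increments:
    - [[0,0,0.001,0,0,0.11],[0,0,0.001,0,0,0.22],[0,0,0.002,0,0,0.33],[0,0,0.003,0,0,0.44],[0,0,0.003,0,0,0.54]]

```text
clock: 13.92
eef_pos: [478.0, 258.9, 162.5]
tcp_rot: [-3.141, -0.001, 3.072]
contact_force: [1.6, 0.6, 0.6]
opening: 0.338
```

Emit:
carry_out:
  increments:
    - [[0,0,0.002,0,0,0],[0,0,0.004,0,0,0],[0,0,0.007,0,0,0],[0,0,0.009,0,0,0],[0,0,0.011,0,0,0]]

```text
clock: 14.33
eef_pos: [478.0, 258.9, 158.0]
tcp_rot: [-3.141, -0.001, 3.08]
contact_force: [2.3, -0.0, 1.4]
opening: 0.335
```

Emit:
carry_out:
  increments:
    - [[0,0,0.005,0,0,0],[-0.001,0,0.01,0,0,0],[-0.001,0,0.015,0,0,0],[-0.001,0,0.02,0,0,0],[-0.001,0,0.025,0,0,0]]

```text
clock: 14.75
eef_pos: [478.1, 258.8, 147.8]
tcp_rot: [-3.14, -0.001, 3.079]
contact_force: [1.5, 0.5, 1.6]
opening: 0.332
```

Emit:
carry_out:
  increments:
    - [[-0.001,0,0.003,0,0,0],[-0.001,0,0.006,0,0,0],[-0.001,0,0.009,0,0,0],[-0.001,0,0.01,0,0,0],[-0.001,0,0.01,0,0,0]]

```text
clock: 15.17
eef_pos: [478.2, 258.7, 144.2]
tcp_rot: [-3.14, -0.002, 3.079]
contact_force: [-2.6, -0.3, 6.0]
opening: 0.329
```

Run:
```python
from h import *
p,R,s=cur(); print(p,s["contact_force"],s["wrist_torque"])
f=optics.grab_frame("wrist");img=f["img"]
cv2.imwrite("pics/l.png",cv2.resize(img[150:290,240:410,::-1],None,fx=4.5,fy=4.2,interpolation=cv2.INTER_CUBIC))
```

```text
[478.19920653 258.71743713 144.22705631] [-2.55875918 -0.31129086  5.97692663] [-0.03950283  0.33124725  0.04137186]
```

View pics/l.png

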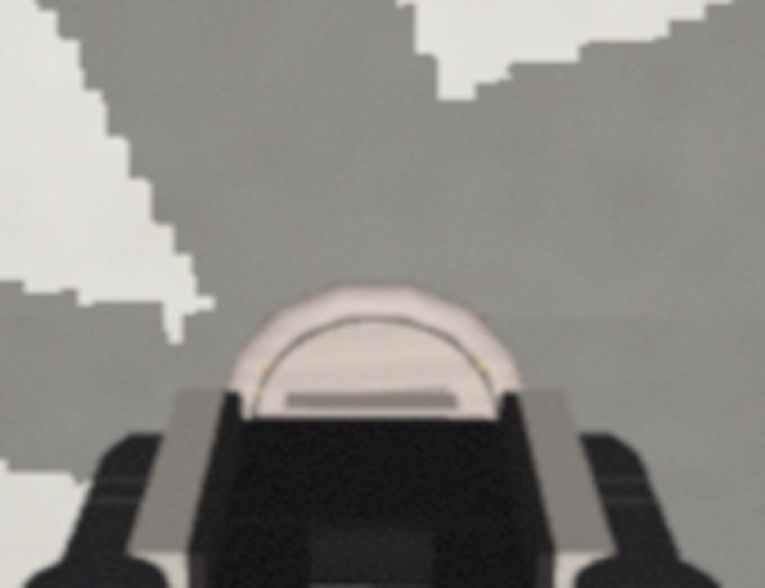

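Emit:
carry_out:
  increments:
    - [[0.0005,0,0,0,0,0.08],[0.0005,0,0,0,0,0.17],[0.0005,0,0,0,0,0.26],[0.0005,0,0,0,0,0.35],[0.0005,0,0,0,0,0.44]]
  squeeze: 120

```text
clock: 15.63
eef_pos: [478.0, 258.6, 144.3]
tcp_rot: [-3.139, -0.001, 2.614]
contact_force: [-2.1, -0.7, 5.7]
opening: 0.332
```

Run:
```python
from h import *
p,R,s=cur(); print(p,s["tcp_rot"],s["contact_force"],s["wrist_torque"],s["qpos"])
```

```text
[477.96795949 258.63875658 144.27236053] [-3.13944751e+00 -9.55625271e-04  2.61379566e+00] [-2.1446093  -0.71383721  5.71387557] [-0.07643039  0.36960715  0.17989421] [ 4.93421401e-01  3.61464390e-01  1.90125152e+00 -3.96060502e-04
  8.81205188e-01 -5.49326615e-01]
```

Emit:
carry_out:
  increments:
    - [[0,0,0,0,0,0.1],[0,0,0,0,0,0.2],[0,0,0,0,0,0.3],[0,0,0,0,0,0.4],[0,0,0,0,0,0.5]]

```text
clock: 16.05
eef_pos: [477.7, 258.7, 144.3]
tcp_rot: [-3.139, 0.0, 2.09]
contact_force: [-3.6, -1.0, 7.2]
opening: 0.331
```

Emit:
carry_out:
  increments:
    - [[0,0,0,0,0,0.1],[0,0,0,0,0,0.2],[0,0,0,0,0,0.3],[0,0,0,0,0,0.4],[0,0,0,0,0,0.5]]

```text
clock: 16.47
eef_pos: [477.5, 258.9, 144.3]
tcp_rot: [-3.139, 0.001, 1.566]
contact_force: [-4.1, 0.8, 6.7]
opening: 0.331
```

Run:
```python
from h import *
p,R,s=cur(); print(p,s["tcp_rot"],s["contact_force"],s["wrist_torque"],s["qpos"])
f=optics.grab_frame("wrist");img=f["img"]
cv2.imwrite("pics/m.png",img[:,:,::-1])
```

```text
[477.50227206 258.85865245 144.27830223] [-3.13881365e+00  1.11179796e-03  1.56596216e+00] [-4.1452071   0.82959332  6.73927039] [0.17334382 0.77786861 0.2267162 ] [4.93795467e-01 3.61323608e-01 1.90145898e+00 4.56761813e-04
 8.81782433e-01 4.98340259e-01]
```

View pics/m.png

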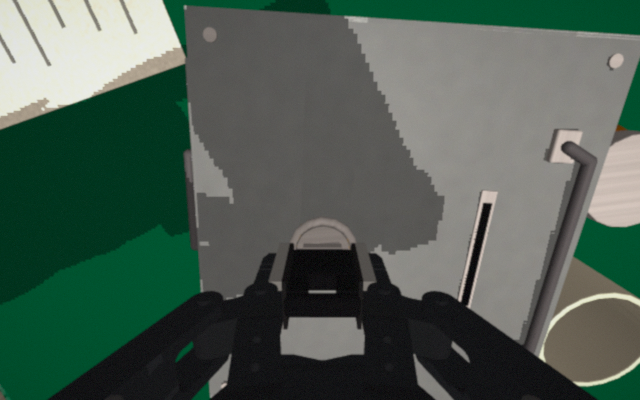

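Emit:
carry_out:
  increments:
    - [[0,0.001,0,0,0,0.05],[0,0.001,0,0,0,0.1],[0,0.001,0,0,0,0.15],[0,0.001,0,0,0,0.18],[0,0.001,0,0,0,0.18]]

```text
clock: 16.93
eef_pos: [477.6, 258.9, 144.2]
tcp_rot: [-3.138, 0.002, 1.38]
contact_force: [-5.5, 1.8, 7.6]
opening: 0.329
```

Run:
```python
from h import *
p,R,s=cur(); print(p,s["tcp_rot"],s["contact_force"],s["wrist_torque"])
f=optics.grab_frame("wrist");img=f["img"]
cv2.imwrite("pics/n.png",img[:,:,::-1])
f=optics.grab_frame("side");q=proj(f,[440,256,60]).astype(int)
cv2.imwrite("pics/n2.png",cv2.resize(f["img"][q[1]-60:q[1]+60,q[0]-80:q[0]+80,::-1],None,fx=4.5,fy=4.5,interpolation=2))
```

```text
[477.55417681 258.92872828 144.23630929] [-3.13835731e+00  1.68315658e-03  1.38038208e+00] [-5.46942037  1.80664881  7.56104155] [0.33804667 1.04353413 0.24077724]
```

View pics/n.png

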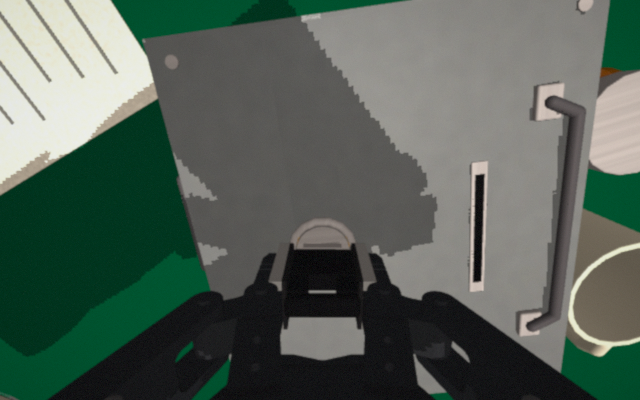

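View pics/n2.png

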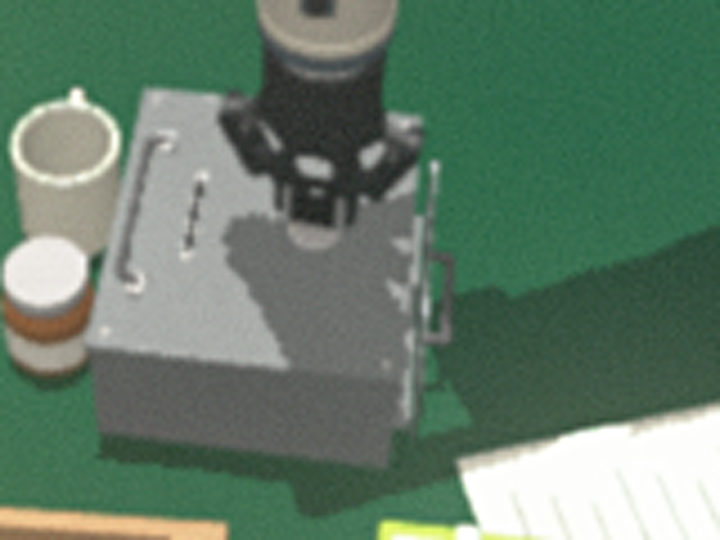

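Emit:
carry_out:
  increments:
    - [[0,-0.001,0,0,0,0.03],[0,-0.002,0,0,0,0.06],[0,-0.002,0,0,0,0.09],[0,-0.002,0,0,0,0.12],[0,-0.002,0,0,0,0.12]]

```text
clock: 17.45
eef_pos: [477.4, 259.0, 144.3]
tcp_rot: [-3.14, 0.002, 1.255]
contact_force: [-2.2, 0.4, 5.3]
opening: 0.333
```

Run:
```python
from h import *
p,R,s=cur(); print(p,s["tcp_rot"],s["contact_force"],s["wrist_torque"])
```

```text
[477.39771815 259.03415002 144.25600769] [-3.13987797e+00  1.69259391e-03  1.25534819e+00] [-2.20493233  0.41088518  5.26724107] [0.14184347 0.57998488 0.31943059]
```

Emit:
carry_out:
  increments:
    - [[0,0,0,0,0,0.02],[0,0,0,0,0,0.04],[0,0,0,0,0,0.04],[0,0,0,0,0,0.04]]

```text
clock: 17.78
eef_pos: [477.5, 259.0, 144.3]
tcp_rot: [-3.14, 0.002, 1.215]
contact_force: [-2.4, 0.6, 4.5]
opening: 0.332
```

Run:
```python
from h import *
p,R,s=cur(); print(p,s["tcp_rot"],s["contact_force"],s["wrist_torque"])
f=optics.grab_frame("wrist");img=f["img"]
cv2.imwrite("pics/o.png",cv2.resize(img[170:330,220:430,::-1],None,fx=3.5,fy=3.5,interpolation=2))
f=optics.grab_frame("side");q=proj(f,[400,256,90]).astype(int)
cv2.imwrite("pics/o2.png",cv2.resize(f["img"][q[1]-40:q[1]+40,q[0]-50:q[0]+50,::-1],None,fx=7,fy=7,interpolation=2))
P,ok=cloud(f); x,y,z=P[...,0],P[...,1],P[...,2]
k=ok&(z>20)&(z<100)&(abs(y-256)<90)&(x<430)&(x>370);u=(x+0.062*(y-256)*-1)
print(np.percentile((x-0.062*(y-258))[k],[1,5,25,50,75,95]),k.sum())
```

```text
[477.47212016 259.04811097 144.28900618] [-3.14011180e+00  1.68443702e-03  1.21546950e+00] [-2.36504131  0.6334614   4.50414871] [0.15182478 0.50770338 0.39905726]
[378.74803248 380.00613672 396.83421222 399.60913388 404.71351534
 408.2682444 ] 248
```

View pics/o.png

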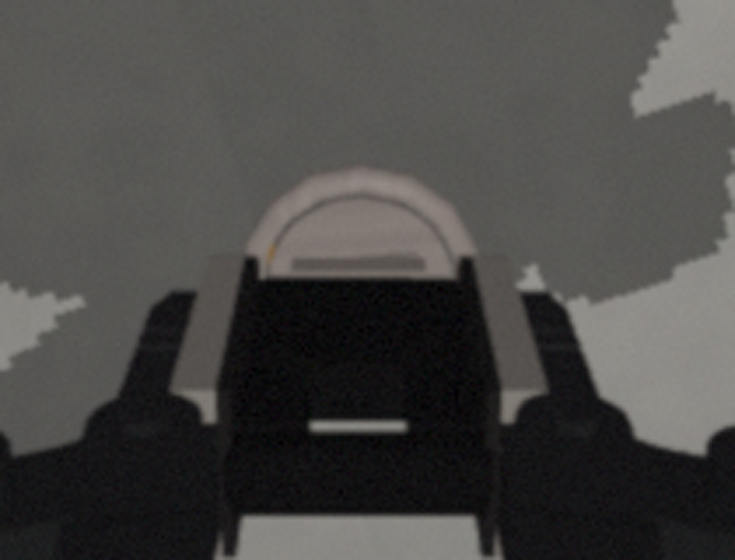

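View pics/o2.png

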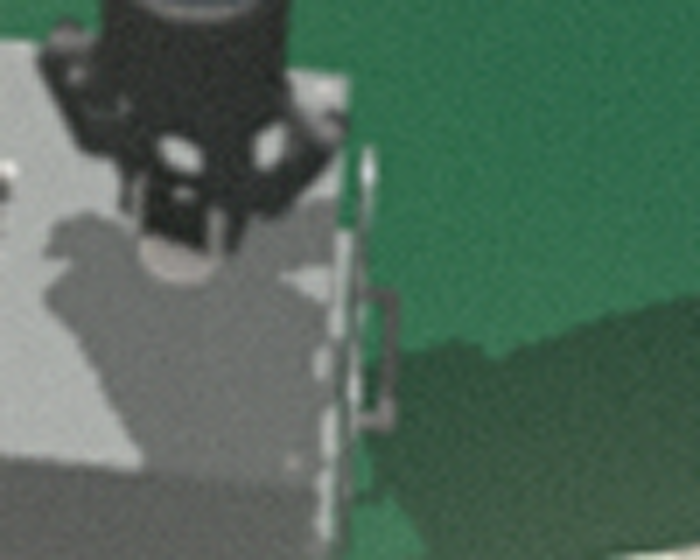

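Emit:
carry_out:
  increments:
    - [[0,0,0,0,0,0],[0,0,0,0,0,0],[0,0,0,0,0,0],[0,0,0,0,0,0],[0,0,0,0,0,0]]

```text
clock: 18.3
eef_pos: [477.5, 259.0, 144.3]
tcp_rot: [-3.14, 0.002, 1.216]
contact_force: [-1.8, 0.1, 5.8]
opening: 0.328
```

Run:
```python
from h import *
p,R,s=cur(); print(p,s["tcp_rot"],s["contact_force"],s["wrist_torque"],s["clock"])
f=optics.grab_frame("scene");q=proj(f,[500,0,60]).astype(int)
cv2.imwrite("pics/p.png",cv2.resize(f["img"][100:360,160:440,::-1],None,fx=2.2,fy=2.2,interpolation=2))
```

```text
[477.45530801 259.03226318 144.25774249] [-3.14009659e+00  1.76247970e-03  1.21561648e+00] [-1.78567891  0.13750316  5.80075952] [0.13427608 0.475885   0.4557406 ] 18.3
```

View pics/p.png

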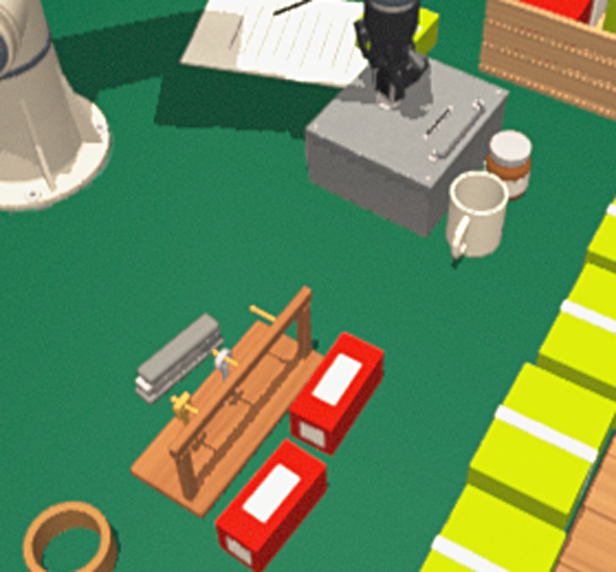

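```bash
python3 -c "
from rig import r
print(r.sign_off())"
```

```text
the job is handed in; nothing more can be done
None
```

The lock is open: the key is fully home, turned clockwise to the stop, and the arm is still gripping and holding it there. I handed the job in at about 18.3 s.

- **Key and lock:** I lifted the black-headed key off its hook and put it straight down into the keyway. It dropped past the first disc at about 30° clockwise and past the second at about 32° anticlockwise. I then straightened it and pushed it down until its shoulder rested on the lock face, pressing with about 6 N.
- **At the stop:** The gripper is turned about 107° from straight, which includes the key's 10° or so of play and give. The wrist torque climbed from 0.24 to 0.46 N m over the last few degrees. The spring and rubbing alone would give about 0.26, so I take it as hard against the stop. I had no direct reading of the cylinder angle.
- **Last checks:** The pose held steady over the final half second. The side picture shows the drawer front standing out from the box; depth readings put it roughly 12–14 mm out. The other two keys are still on their hooks, and the other things visible in the last picture look undisturbed. No check failed.

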